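# Load the board dryer and start it

### The job

Set the dryer going with the washed bar boards: push the grey carrier square and flush into the corner of the dryer's steel fences, and slide every board up out of the wooden block and stand each in a slot of its own in the carrier, down on the slot's floor. Only when that is done, press the white, blue, yellow and green keys in that order, one at a time, each fully down and let up again, never the red one. Leave the mug, jar and bowl alone, and leave the carrier still flush in the corner with all boards standing in it.

Things in the scene. Friction and masses are not known exactly. Their poses are not given: they have to be found in the camera images.
- dryer: White warm-air dryer, fixed, 300 (x) x 360 (y) x 45 mm high; origin at the centre of its underside, deck at z = 45 mm. Steel fences 12 mm thick stand 30 mm above the deck along its far (+x) side, inner face at x = 125 mm, and its right (-y) side, inner face at y = -165 mm. Five keys in a row along x at y = 145 mm. Yaw within 0.15 rad.
- fence_corner (a point): Where the inner faces of the two fences meet, at deck height, (125, -165, 45) mm in the dryer's frame; axes as the dryer's (x square to the far fence, pointing away from the robot; y to its left).
- carrier: Loose grey tray on the deck, 150 (x) x 210 (y) x 50 mm high, 0.35 to 0.7 kg; origin at the centre of its underside. Upright outer walls, good to push. Four bays along x, open above, 130 long, 18 wide, 42 mm deep (floor at z = 8 mm) at y = -72, -24, 24, 72 mm. Starts a few cm from the fences, turned up to 0.2 rad from the dryer. Flush: +x wall on the far fence, -y wall on the right fence.
- carrier_corner (a point): Bottom corner of the carrier at its +x, -y end, (75, -105, 0) mm in the carrier's frame: meets fence_corner when the carrier is flush.
- block: Fixed wooden block 130 (x) x 200 (y) x 50 mm high on the counter; origin at the centre of its underside. Four slots along x, 14 mm wide, 35 mm deep (floor 15 mm above the counter), at y = -72, -24, 24, 72 mm, each holding one board on edge or empty. Yaw within 0.3 rad.
- board_red: Red plastic bar board, a rigid slab 110 (x, level) x 10 (y, thickness) x 90 mm (z, up), 0.1 kg, standing on its long edge in a slot of the wooden block, 55 mm of it showing above the block; origin at the middle of its bottom edge, so the middle of its top edge is 90 mm up its z axis. May be absent.
- board_green: Green plastic bar board, a rigid slab 110 (x, level) x 10 (y, thickness) x 90 mm (z, up), 0.1 kg, standing on its long edge in a slot of the wooden block, 55 mm of it showing above the block; origin at the middle of its bottom edge, so the middle of its top edge is 90 mm up its z axis. May be absent.
- board_yellow: Yellow plastic bar board, a rigid slab 110 (x, level) x 10 (y, thickness) x 90 mm (z, up), 0.1 kg, standing on its long edge in a slot of the wooden block, 55 mm of it showing above the block; origin at the middle of its bottom edge, so the middle of its top edge is 90 mm up its z axis. May be absent.
- board_blue: Blue plastic bar board, a rigid slab 110 (x, level) x 10 (y, thickness) x 90 mm (z, up), 0.1 kg, standing on its long edge in a slot of the wooden block, 55 mm of it showing above the block; origin at the middle of its bottom edge, so the middle of its top edge is 90 mm up its z axis. May be absent.
- key_white (a joint): Travel of the white key (power): 0 up, 0.006 m fully down; sprung, about 1.5 N to start and 5 N fully down, springs back by itself.
- key_white_top (a point): Centre of the top face of the white key, a round cap 24 mm across, 22 mm above the deck when up, in a 40 mm grey collar 12 mm high; keys are 42 mm apart and their order in the row varies.
- key_blue (a joint): Travel of the blue key (programme): 0 up, 0.006 m fully down; sprung, about 1.5 N to start and 5 N fully down, springs back by itself.
- key_blue_top (a point): Centre of the top face of the blue key, a round cap 24 mm across, 22 mm above the deck when up, in a 40 mm grey collar 12 mm high; keys are 42 mm apart and their order in the row varies.
- key_yellow (a joint): Travel of the yellow key (fan): 0 up, 0.006 m fully down; sprung, about 1.5 N to start and 5 N fully down, springs back by itself.
- key_yellow_top (a point): Centre of the top face of the yellow key, a round cap 24 mm across, 22 mm above the deck when up, in a 40 mm grey collar 12 mm high; keys are 42 mm apart and their order in the row varies.
- key_green (a joint): Travel of the green key (start): 0 up, 0.006 m fully down; sprung, about 1.5 N to start and 5 N fully down, springs back by itself.
- key_green_top (a point): Centre of the top face of the green key, a round cap 24 mm across, 22 mm above the deck when up, in a 40 mm grey collar 12 mm high; keys are 42 mm apart and their order in the row varies.
- key_red (a joint): Travel of the red key (cancel: not to be pressed): 0 up, 0.006 m fully down; sprung, about 1.5 N to start and 5 N fully down, springs back by itself.
- key_red_top (a point): Centre of the top face of the red key, a round cap 24 mm across, 22 mm above the deck when up, in a 40 mm grey collar 12 mm high; keys are 42 mm apart and their order in the row varies.
- mug: Blue mug, 76 mm wide, 90 mm high, a bystander on the counter; origin at the centre of its underside.
- jar: Amber glass jar, 72 mm wide, 110 mm high, a bystander; origin at the centre of its underside.
- bowl: White bowl, 100 mm wide, 50 mm high, a bystander; origin at the centre of its underside.
Mind the look-alikes: they are no part of the job. Several things have the shape of the board_blue; the one meant has the colours described above. Of the things that look like the board_green, the larger one is meant.

How it is judged (in metres and radians):
On the way, in this order (a step that is already met when the one before it is completed fails the run):
1. The carrier is flush in the fence corner and every board present stands in it (x of carrier_corner in the frame of fence_corner between -0.004 and 0.004 m and y of carrier_corner in the frame of fence_corner between -0.004 and 0.004 m and angle between the x axis of carrier and the x axis of dryer, either way round below 0.03 rad and z of carrier_corner in the frame of fence_corner below 0.004 m and z of board_red in the frame of carrier between 0.004 and 0.014 m and x of board_red in the frame of carrier between -0.03 and 0.03 m and y of board_red in the frame of carrier between -0.095 and 0.095 m and angle between each of board_red, board_green, board_yellow, board_blue's own z axis and vertical below 0.3 rad and z of board_green in the frame of carrier between 0.004 and 0.014 m and x of board_green in the frame of carrier between -0.03 and 0.03 m and y of board_green in the frame of carrier between -0.095 and 0.095 m and z of board_yellow in the frame of carrier between 0.004 and 0.014 m and x of board_yellow in the frame of carrier between -0.03 and 0.03 m and y of board_yellow in the frame of carrier between -0.095 and 0.095 m and z of board_blue in the frame of carrier between 0.004 and 0.014 m and x of board_blue in the frame of carrier between -0.03 and 0.03 m and y of board_blue in the frame of carrier between -0.095 and 0.095 m), for 0.2 s.
2. The white key is pressed fully down, alone (value of joint key_white above 0.0045 m and value of joint each of key_blue, key_yellow, key_green, key_red below 0.0015 m), for 0.1 s.
3. The blue key is pressed fully down, alone (value of joint key_blue above 0.0045 m and value of joint each of key_white, key_yellow, key_green, key_red below 0.0015 m), for 0.1 s.
4. The yellow key is pressed fully down, alone (value of joint key_yellow above 0.0045 m and value of joint each of key_white, key_blue, key_green, key_red below 0.0015 m), for 0.1 s.
5. The green key is pressed fully down, alone (value of joint key_green above 0.0045 m and value of joint each of key_white, key_blue, key_yellow, key_red below 0.0015 m), for 0.1 s.
6. All keys are up again (value of joint each of key_white, key_blue, key_yellow, key_green, key_red below 0.0015 m), for 0.2 s.
At the end, for the whole second after the job is handed in: Carrier flat on the deck, its corner within 4 mm of the fence corner along both fences, square within 0.03 rad; each board present in a bay, on its floor within 6 mm, within 30 mm of the carrier's middle lengthwise, tilted under 0.3 rad; all keys up (under 1.5 mm); carrier and boards at rest (all of step 1 and all of step 6 and linear speed of each of carrier, board_red, board_green, board_yellow, board_blue below 0.02 m/s); the robot touches nothing.
It fails at once if The red (cancel) key is pressed (value of joint key_red above 0.003 m).
It fails at once if Two keys are pressed at the same time (value of joint each of key_white, key_blue above 0.003 m or value of joint each of key_white, key_yellow above 0.003 m or value of joint each of key_white, key_green above 0.003 m or value of joint each of key_white, key_red above 0.003 m or value of joint each of key_blue, key_yellow above 0.003 m or value of joint each of key_blue, key_green above 0.003 m or value of joint each of key_blue, key_red above 0.003 m or value of joint each of key_yellow, key_green above 0.003 m or value of joint each of key_yellow, key_red above 0.003 m or value of joint each of key_green, key_red above 0.003 m).
It fails at once if The mug, jar or bowl is moved more than 3 cm or tipped (distance of any of mug, jar, bowl from where it was at the start of the episode above 0.03 m or angle between any of mug, jar, bowl's own z axis and vertical above 0.5 rad).
Of board_red, board_green, board_yellow, board_blue only 3 to 4 are there at a start; the rules pass over those that are not, and their reading is None.
At some moment in a run one of carrier may be knocked a few centimetres aside while the robot is not near it.
It also fails if it takes over 210 s, if anything falls off the work surface, if the arm or the gripper's body presses on something with over 40 N, if the wrist force passes 120 N, or if a joint passes its speed limit or range.

### The arm

A 6-joint arm with a two-finger parallel gripper is mounted at the origin on the work surface. World frame = base frame: x ahead of the robot, y to its left, z up, the work surface at z = 0. Lengths are in m, angles in degrees, forces in N, time in s.
With the tool pointing down it reaches from about 0.35 to 0.875 m from the base axis. Payload 4.2 kg.
Tool frame: the origin (TCP) lies at the very end of the fingers, on their centre line; the grasp point (between the pads) lies 19 mm behind it; z points along the fingers, y is the line along which they close (so a half turn about z gives the same grasp; the last joint's range is limited). The gripper opens to 87 mm and grips with 3 to 60 N. Pads are 19 mm wide; open, the fingers measure 117 mm over their backs; the gripper's body (75 mm by 190 mm) begins 51 mm behind the grasp point.
Start: joints at [78.186, 22.042, 0.453, 0, -68.411, -14.817], TCP at [0.28, 0.559, 0.223] pointing down, gripper open.
Joint ranges: [-179.83, 179.83], [-69.29, 118.12], [-61.27, 80.66], [-181.25, 117.63], [-171.15, -9.14], [-177.46, 177.46]. Speed limits (degrees/s): [159.86, 159.86, 180, 180, 180, 180].

### API

Orientations are given as a 3x3 rotation matrix whose columns are the frame's x, y, z axes.
In Python, from station import r gives the robot as it stands.
- The arm moves only by the tool jog_arm, never from a script. Its argument "plan" is text: rows parted by semicolons, each of 7 numbers parted by spaces: the shift along the tool's x, y, z normalised to -1 to 1, where 1 is 0.025 m, then the turn, a rotation vector about the tool's x, y, z normalised to -1 to 1, where 1 is 8 degrees, then the closure, from -1 (fully open) to 1 (shut). A call has exactly 10 rows; each row shifts and turns the commanded pose from where the row before left it, along the tool's axes as they then stand; what a row does not reach is not made up. A row lasts 1/10 s, in which the tool goes at most 50 mm and 8.59 degrees, less where a joint would pass 70% of its speed; a pose out of reach is approached as far as the arm can. A call with a number of a shift or a turn outside -1 to 1 is refused whole. A call with a gripper value outside its range is refused whole. The fingers move at their own pace and stop on an object; the grip force is fixed at half the most. Time passes only in rows, so rows that do not move let the fingers close, or fill a call up. It gives the time, the measured TCP pose, the force, the opening and the grip force at its end, in the units of the state.
- r.sense(): the state, without advancing time (a new reading comes with each control period).
- r.capture(name): name is "scene" or "top"; returns (picture, depth): 480x640x3 uint8, red, green, blue; 480x640 float32, m along the optical axis (not along the pixel's ray), 0 where there is no reading.
- r.get_calibration(name): a dict with "mtx" (3x3 intrinsics, pixels), "extrinsics" (4x4, takes a point from camera to world coordinates). Camera axes: x right, y up, looking along -z (the intrinsics and any distortion apply to the point x, -y, -z); pixel columns grow to the right and rows downward; lengths in m; the calibration is good to about 2 mm. A picture is of the moment at which its call begins. get_calibration takes no time and is no camera call.
- r.finish_job(): hands the job in; it is judged then, once.
The state is a dict: "time_s": time; "joints": joint angles; "joint_velocities": joint speeds; "effort": joint torques, N m; "tcp_pos": TCP position; "ee_rot": TCP orientation; "wrist_force": force on the tool from outside, world axes, zero at the start; "moment": the same for the moment, N m; "gripper_width": opening from 0.0 (shut) to 1.0 (fully open); "gripper_force": force on a finger pad.
Only numpy, scipy, OpenCV 4.12 (cv2) and the standard library are available. Lean on these libraries where they do the work, as an engineer would, in place of code of your own. Each camera call takes 0.05 s, during which the arm holds its last target. There are 200 camera calls.

## Working session

There is one attempt and no reset: what is moved stays moved. The work goes in short steps, Python scripts to look and compute and a tool call to move; the robot and the scene stay as the last step left them, time stands still between calls to the robot, and variables do not carry over. Pictures are saved under pics/ and viewed, at most 14 in all, crops included, and the job is handed in when it is done.

Besides the shell and the picture viewer there is one more tool, called after "Request:" as name(argument=value, ...) on one line, values as JSON. jog_arm: Moves the arm, as the interface text tells. Scaled input: -1 to 1 covers 0.025 m each way for a shift and 8 degrees each way for a turn. Its arguments: {"type":"object","properties":{"plan":{"type":"string"}},"required":["plan"]}

```bash
ls; mkdir -p pics; cat > h.py <<'E'
import numpy as np, cv2
from station import r
def grab(n):
    rgb,d=r.capture(n); c=r.get_calibration(n); np.savez(f'{n}.npz',rgb=rgb,d=d,K=c['mtx'],T=c['extrinsics'])
    return rgb,d
def load(n):
    return np.load(f'{n}.npz')
def cloud(n):
    z=load(n);K,T,d=z['K'],z['T'],z['d']
    v,u=np.mgrid[0:480,0:640]
    p=np.stack([(u-K[0,2])/K[0,0]*d,-(v-K[1,2])/K[1,1]*d,-d],-1)
    P=p@T[:3,:3].T+T[:3,3]; P[d==0]=np.nan
    return z['rgb'],P
E
python3 - <<'E'
from h import *
s=r.sense(); print(s)
for n in('scene','top'):
    rgb,d=grab(n); cv2.imwrite(f'pics/{n}0.png',cv2.cvtColor(rgb,cv2.COLOR_RGB2BGR)); c=r.get_calibration(n); print(c)
E
```

```text
pics
{'time_s': 0.0, 'joints': array([ 7.81855445e+01,  2.20912562e+01,  3.80324823e-01, -3.06602746e-02,
       -6.84119306e+01, -1.48170072e+01]), 'joint_velocities': array([ 0.03534719, -0.03525365, -0.00308743,  0.0574709 , -0.05379475,
       -0.08304095]), 'effort': array([-5.84572099e-04, -3.90659988e+01,  1.87404388e+01,  4.21957076e+00,
        1.09860190e-02, -1.93073170e-04]), 'tcp_pos': array([0.2798563 , 0.55816445, 0.2214538 ]), 'ee_rot': array([[ 8.93819745e-01, -4.48425474e-01, -9.26074261e-04],
       [-4.48426426e-01, -8.93817517e-01, -1.99699398e-03],
       [ 6.77615762e-05,  2.20022882e-03, -9.99997577e-01]]), 'wrist_force': array([ 0.22105503, -0.43752348,  0.36595027]), 'moment': array([-0.05677466, -0.01782641, -0.0579354 ]), 'gripper_force': 0.0, 'gripper_width': 1.0004082276127921}
{'mtx': array([[436.67964222,   0.        , 320.66578672],
       [  0.        , 436.67964222, 240.77476085],
       [  0.        ,   0.        ,   1.        ]]), 'extrinsics': array([[-0.82304697, -0.38802873,  0.41476184,  1.01479072],
       [ 0.56794727, -0.56925734,  0.5944594 ,  0.76104694],
       [ 0.00543889,  0.72483087,  0.68890539,  0.91261363],
       [ 0.        ,  0.        ,  0.        ,  1.        ]])}
{'mtx': array([[590.03427073,   0.        , 330.21315313],
       [  0.        , 590.03427073, 239.50887359],
       [  0.        ,   0.        ,   1.        ]]), 'extrinsics': array([[ 2.19409544e-02,  9.98123440e-01, -5.71681034e-02,
         4.38596145e-01],
       [-9.99644436e-01,  2.10358866e-02, -1.63857371e-02,
        -4.84429321e-04],
       [-1.51524066e-02,  5.75072952e-02,  9.98230091e-01,
         1.42977825e+00],
       [ 0.00000000e+00,  0.00000000e+00,  0.00000000e+00,
         1.00000000e+00]])}
```

View pics/top0.png

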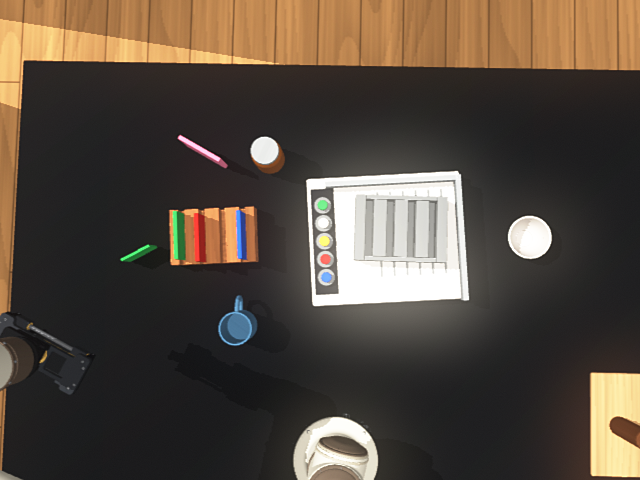

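View pics/scene0.png

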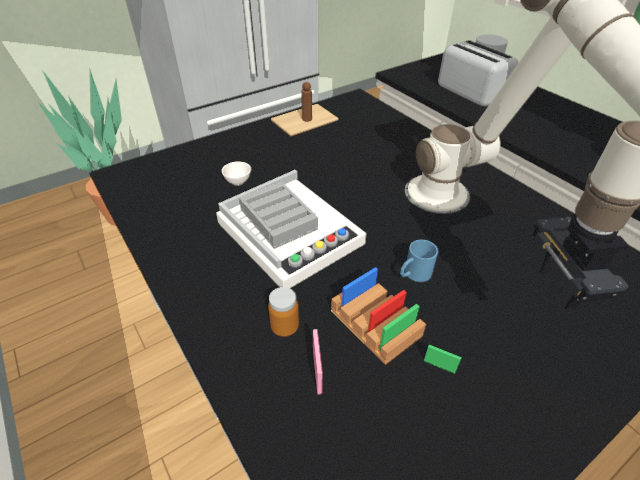

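Top view: red (199,235), green (179,235) and blue (241,233) boards are in the block, and yellow is absent. The pink board (200,150) and the small green one (138,253) are look-alikes. The keys along x, far to near, are green (322,205), white, yellow, red, blue (326,277).

```bash
cat >> h.py <<'E'
def rect(P,mask):
    p=P[mask][:,:2]; p=p[np.isfinite(p).all(1)]
    (c,s,a)=cv2.minAreaRect((p*1000).astype(np.float32)); return np.round(c,1),np.round(s,1),round(a,2),len(p)
def box(uv):
    m=np.zeros((480,640),bool); u0,v0,u1,v1=uv; m[v0:v1,u0:u1]=1; return m
def line(P,m,z0,z1):
    pass
E
python3 - <<'E'
from h import *
rgb,P=cloud('top'); z=P[...,2]
f=lambda a,b:(z>a)&(z<b)
M=box((300,165,480,310))
print('carrier top',rect(P,M&f(.088,.102)), np.nanmedian(z[M&f(.088,.102)]))
print('fence top',rect(P,M&f(.070,.080)), np.nanmedian(z[M&f(.07,.08)]))
print('dryer',rect(P,M&f(.03,.11)), 'deck',np.nanmedian(z[M&f(.04,.05)]))
B=box((160,195,265,275))
print('block top',rect(P,B&f(.045,.055)),np.nanmedian(z[B&f(.045,.055)]))
hsv=cv2.cvtColor(rgb,cv2.COLOR_RGB2HSV);H,S,V=cv2.split(hsv)
for n,h in(('red',(0,5)),('green',(50,75)),('blue',(100,120))):
    m=B&(H>=h[0])&(H<=h[1])&(S>120)&f(.095,.115)
    print(n,rect(P,m),np.nanmedian(P[m],0))
K=box((312,190,336,292))
for v,u in((205,322),(223,323),(241,324),(259,325),(277,326)): print(u,v,rgb[v,u],P[v,u].round(4))
for n,b in(('jar',(248,130,290,178)),('mug',(215,295,260,348)),('bowl',(500,210,560,265))):
    m=box(b)&(z>.03);print(n,rect(P,m),np.nanmax(z[m]))
E
```

```text
carrier top (array([ 545.2, -138.2]), array([210.3, 150.5]), 89.47, 4306) 0.09496363871879532
fence top (array([ 519. , -120.8]), array([288.6, 333.1]), 4.19, 1543) 0.07474825775321237
dryer (array([ 524.9, -107.5]), array([301.9, 358.7]), 3.99, 19653) deck 0.04520929516103689
block top (array([522. , 299.9]), array([130.2, 201.7]), 3.75, 2625) 0.05013605467351012
red (array([514.1, 323. ]), array([108.7,  12.3]), 4.02, 264) [0.51178617 0.32206133 0.10481655]
green (array([518.9, 371.1]), array([107.5,  10.8]), 3.86, 249) [0.5177644  0.37051607 0.10440083]
blue (array([522.9, 227.2]), array([109.2,  11. ]), 4.11, 235) [0.52250666 0.22664033 0.10426536]
322 205 [123 242 147] [0.5967 0.0428 0.0647]
323 223 [255 255 255] [0.5547 0.0395 0.0663]
324 241 [255 254 130] [0.5127 0.0361 0.0696]
325 259 [254 120 109] [0.4714 0.033  0.0627]
326 277 [123 181 254] [0.4299 0.0297 0.0669]
jar (array([711.6, 173.8]), array([69.6, 66.9]), 77.69, 888) 0.11743242963222111
mug (array([321.6, 225.2]), array([ 75.4, 102.3]), 61.1, 560) 0.09736998680363795
bowl (array([ 533.6, -442.4]), array([98.3, 97.9]), 28.19, 521) 0.057791972901992894
```

```bash
python3 - <<'E'
from h import *
rgb,_=cloud('top')
c=cv2.resize(rgb[165:310,300:475],None,fx=4,fy=4,interpolation=cv2.INTER_CUBIC)[:600]
cv2.imwrite('pics/crop1.png',c[...,::-1])
E
```

```text
(no output)
```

View pics/crop1.png

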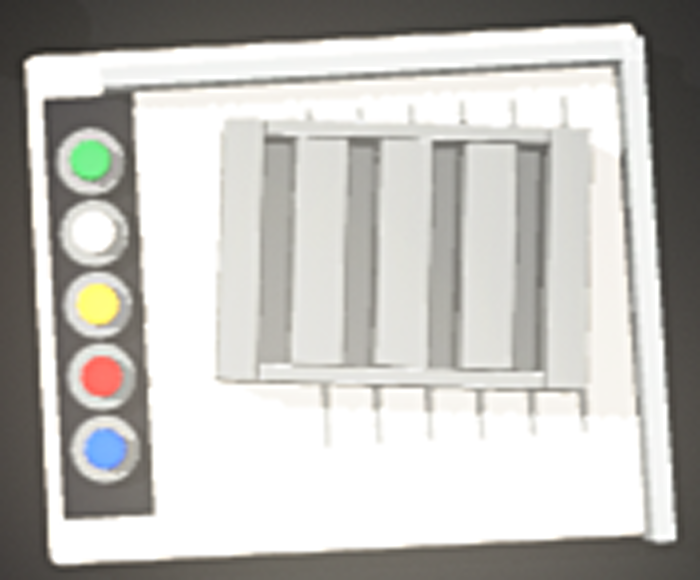

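The crop shows the carrier loose, about 3–4 cm off both fences and turned about -4.6° from the dryer. Dryer yaw comes out near 4.2° and the block near 3.9°. All measured heights and sizes match the given ones. Next I turn the tool to yaw 4.2° and go to the carrier's near wall.

Request:
jog_arm(plan="0 0 0 0 0 -0.96 1;0 0 0 0 0 -0.96 1;0 0 0 0 0 -0.96 1;0 0 0 0 0 -0.96 1;0.1 1 0 0 0 0 1;0.1 1 0 0 0 0 1;0.1 1 0 0 0 0 1;0.1 1 0 0 0 0 1;0.1 1 0 0 0 0 1;0.1 1 0 0 0 0 1")

```text
time_s: 1.1
tcp_pos: [0.3057, 0.4088, 0.2221]
ee_rot: [[0.997, 0.071, -0.001], [0.071, -0.997, -0.001], [-0.001, 0.001, -1.0]]
wrist_force: [0.5, 0.0, -0.0]
gripper_width: 0.17
gripper_force: 0.0
```

Request:
jog_arm(plan="0.1 1 0 0 0 0 1;0.1 1 0 0 0 0 1;0.1 1 0 0 0 0 1;0.1 1 0 0 0 0 1;0.1 1 0 0 0 0 1;0.2 1 0 0 0 0 1;0.2 1 0 0 0 0 1;0.2 1 0 0 0 0 1;0.2 1 0 0 0 0 1;0.2 1 0 0 0 0 1")

```text
time_s: 2.1
tcp_pos: [0.3608, 0.1622, 0.2223]
ee_rot: [[0.997, 0.071, -0.0], [0.071, -0.997, -0.0], [-0.0, 0.0, -1.0]]
wrist_force: [-0.3, -0.4, -0.1]
gripper_width: 0.002
gripper_force: 0.0
```

Request:
jog_arm(plan="0.2 1 0 0 0 0 1;0.2 1 0 0 0 0 1;0.2 1 0 0 0 0 1;0.2 1 0 0 0 0 1;0.2 1 0 0 0 0 1;0.2 1 0 0 0 0 1;0.2 1 0 0 0 0 1;0.2 1 0 0 0 0 1;0.2 1 0 0 0 0 1;0 1 0 0 0 0 1")

```text
time_s: 3.1
tcp_pos: [0.4239, -0.0838, 0.2222]
ee_rot: [[0.997, 0.071, -0.0], [0.071, -0.997, -0.0], [-0.0, -0.0, -1.0]]
wrist_force: [0.5, 0.0, 0.2]
gripper_width: 0.005
gripper_force: 0.0
```

```bash
cat >> h.py <<'E'
def go(x,y,z,yaw=4.2):
    s=r.sense(); R=s['ee_rot']; p=s['tcp_pos']
    a=np.degrees(np.arctan2(R[1,0],R[0,0]))
    t=np.radians(yaw); c,sn=np.cos(t),np.sin(t); d=np.array([x,y,z])-p
    print('t',s['time_s'],'tcp',p.round(4),'yaw',a.round(2),'tilt',R[:2,2].round(4),'F',s['wrist_force'].round(1),'w',round(s['gripper_width'],3))
    print('units x,y,z:',np.round([(c*d[0]+sn*d[1])/.025,(sn*d[0]-c*d[1])/.025,-d[2]/.025],2),'turn',round(-(yaw-a)/8,2))
E
python3 -c "
from h import *
go(.44,-.15,.06)"
```

```text
t 3.1 tcp [ 0.4239 -0.0838  0.2222] yaw 4.08 tilt [-0.0005 -0.    ] F [0.5 0.  0.2] w 0.005
units x,y,z: [0.45 2.69 6.49] turn -0.01
```

Request:
jog_arm(plan="0.2 0.9 0 0 0 0 1;0.2 0.9 0 0 0 0 1;0 0.9 1 0 0 0 1;0 0 1 0 0 0 1;0 0 1 0 0 0 1;0 0 1 0 0 0 1;0 0 1 0 0 0 1;0 0 1 0 0 0 1;0 0 0.5 0 0 0 1;0 0 0 0 0 0 1")

```text
time_s: 4.1
tcp_pos: [0.4367, -0.1493, 0.0581]
ee_rot: [[0.997, 0.071, -0.005], [0.071, -0.997, 0.0], [-0.005, -0.001, -1.0]]
wrist_force: [-1.0, -0.4, 0.1]
gripper_width: 0.002
gripper_force: 0.0
```

Request:
jog_arm(plan="0.2 0 0 0 0 0 1;0.2 0 0 0 0 0 1;0.2 0 0 0 0 0 1;0.2 0 0 0 0 0 1;0.2 0 0 0 0 0 1;0.2 0 0 0 0 0 1;0.2 0 0 0 0 0 1;0.2 0 0 0 0 0 1;0.2 0 0 0 0 0 1;0 0 0 0 0 0 1")

```text
time_s: 5.1
tcp_pos: [0.4849, -0.146, 0.06]
ee_rot: [[0.997, 0.072, 0.002], [0.072, -0.997, -0.0], [0.002, 0.0, -1.0]]
wrist_force: [-1.1, 0.3, 0.5]
gripper_width: 0.008
gripper_force: 0.2
```

Request:
jog_arm(plan="0.1 0 0 0 0 0 1;0.1 0 0 0 0 0 1;0.1 0 0 0 0 0 1;0.1 0 0 0 0 0 1;0 0 0 0 0 0 1;0 0 0 0 0 0 1;0 0 0 0 0 0 1;0 0 0 0 0 0 1;0 0 0 0 0 0 1;0 0 0 0 0 0 1")

```text
time_s: 6.1
tcp_pos: [0.4911, -0.146, 0.0594]
ee_rot: [[0.998, 0.07, -0.005], [0.07, -0.998, -0.0], [-0.005, 0.0, -1.0]]
wrist_force: [-4.5, -3.0, 0.7]
gripper_width: 0.006
gripper_force: 2.8
```

```bash
cat >> h.py <<'E'
def carrier():
    rgb,d=grab('top'); rgb,P=cloud('top'); z=P[...,2]; M=box((300,165,480,310))
    k=rect(P,M&(z>.088)&(z<.102)); print('carrier',k); return rgb
E
python3 -c "
from h import *
rgb=carrier(); cv2.imwrite('pics/a1.png',cv2.resize(rgb[165:310,300:475],None,fx=4,fy=4)[...,::-1]); go(.496,-.15,.06)"
```

```text
carrier (array([ 593.1, -131.4]), array([114.9, 210.5]), 3.35, 2668)
t 6.15 tcp [ 0.4911 -0.146   0.0594] yaw 4.03 tilt [-0.0048 -0.0003] F [-5.6 -4.1  1.2] w 0.007
units x,y,z: [ 0.18  0.17 -0.02] turn -0.02
```

View pics/a1.png

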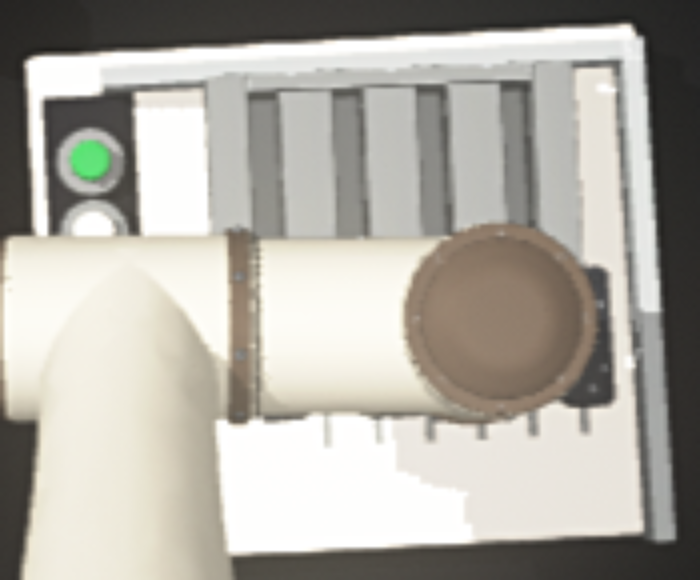

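Request:
jog_arm(plan="0.1 0 0 0 0 0 1;0.1 0 0 0 0 0 1;0 0 0 0 0 0 1;0 0 0 0 0 0 1;0 0 0 0 0 0 1;-0.6 0 0 0 0 0 1;-0.4 0 -0.4 0 0 0 1;0 0 -1 0 0 0 1;0 0 -1 0 0 0 1;0 0 -1 0 0 0 1")

```text
time_s: 7.15
tcp_pos: [0.4747, -0.1467, 0.1473]
ee_rot: [[0.997, 0.072, 0.004], [0.072, -0.997, -0.0], [0.004, 0.0, -1.0]]
wrist_force: [-0.3, 0.1, -0.0]
gripper_width: 0.008
gripper_force: 0.0
```

```bash
python3 -c "
from h import *
go(.574,.005,.075)"
```

```text
t 7.15 tcp [ 0.4747 -0.1467  0.1473] yaw 4.13 tilt [ 0.0039 -0.0002] F [-0.3  0.1 -0. ] w 0.008
units x,y,z: [ 4.41 -5.76  2.89] turn -0.01
```

Request:
jog_arm(plan="0.73 -0.96 0 0 0 0 1;0.74 -0.96 0 0 0 0 1;0.73 -0.96 0 0 0 0 1;0.74 -0.96 0 0 0 0 1;0.73 -0.96 0 0 0 0 1;0.74 -0.96 0 0 0 0 1;0 0 0.9 0 0 0 1;0 0 1 0 0 0 1;0 0 1 0 0 0 1;0 0 0 0 0 0 1")

```text
time_s: 8.15
tcp_pos: [0.5717, 0.0048, 0.0702]
ee_rot: [[0.997, 0.071, -0.005], [0.071, -0.997, -0.001], [-0.005, 0.0, -1.0]]
wrist_force: [0.3, -0.5, -0.2]
gripper_width: 0.005
gripper_force: 0.0
```

Request:
jog_arm(plan="0 0.2 0 0 0 0 1;0 0.2 0 0 0 0 1;0 0.2 0 0 0 0 1;0 0.2 0 0 0 0 1;0 0.2 0 0 0 0 1;0 0.2 0 0 0 0 1;0 0.2 0 0 0 0 1;0 0.2 0 0 0 0 1;0 0 0 0 0 0 1;0 0 0 0 0 0 1")

```text
time_s: 9.15
tcp_pos: [0.5765, -0.0353, 0.0729]
ee_rot: [[0.997, 0.071, 0.001], [0.071, -0.997, 0.0], [0.001, 0.0, -1.0]]
wrist_force: [0.8, 1.9, 2.3]
gripper_width: 0.004
gripper_force: 1.0
```

```bash
python3 -c "
from h import *
carrier(); go(.571,-.045,.075)"
```

```text
carrier (array([ 578.4, -150.6]), array([151. , 210.1]), 4.18, 3286)
t 9.2 tcp [ 0.5764 -0.0353  0.0728] yaw 4.09 tilt [ 0.001 -0.   ] F [0.5 2.5 1.1] w 0.004
units x,y,z: [-0.24  0.37 -0.09] turn -0.01
```

Request:
jog_arm(plan="0 0.2 0 0 0 0 1;0 0.2 0 0 0 0 1;0 0.1 0 0 0 0 1;0 0.05 0 0 0 0 1;0 0 0 0 0 0 1;0 0 0 0 0 0 1;0 0 0 0 0 0 1;0 0 0 0 0 0 1;0 0 0 0 0 0 1;0 0 0 0 0 0 1")

```text
time_s: 10.2
tcp_pos: [0.5767, -0.0491, 0.0723]
ee_rot: [[0.997, 0.071, -0.001], [0.071, -0.997, -0.0], [-0.001, 0.0, -1.0]]
wrist_force: [1.2, 0.3, 2.2]
gripper_width: 0.004
gripper_force: 0.7
```

Request:
jog_arm(plan="0 0.05 0 0 0 0 1;0 0.05 0 0 0 0 1;0 0 0 0 0 0 1;0 0 0 0 0 0 1;0 0 0 0 0 0 1;0 0 0 0 0 0 1;0 0 0 0 0 0 1;0 0 0 0 0 0 1;0 0 0 0 0 0 1;0 0 0 0 0 0 1")

```text
time_s: 11.2
tcp_pos: [0.5765, -0.0498, 0.0723]
ee_rot: [[0.997, 0.071, -0.001], [0.071, -0.997, 0.002], [-0.001, -0.002, -1.0]]
wrist_force: [-0.9, 8.4, 2.5]
gripper_width: 0.004
gripper_force: 4.6
```

```bash
python3 -c "
from h import *
carrier(); go(.571,-.045,.075)"
```

```text
carrier (array([ 578.6, -165.1]), array([150.5, 211. ]), 4.14, 3225)
t 11.25 tcp [ 0.5766 -0.0498  0.0723] yaw 4.08 tilt [-0.0009  0.0021] F [-1.3  8.8  1.8] w 0.002
units x,y,z: [-0.21 -0.21 -0.11] turn -0.01
```

Request:
jog_arm(plan="0 0.08 0 0 0 0 1;0 0.08 0 0 0 0 1;0 0 0 0 0 0 1;0 0 0 0 0 0 1;0 -0.4 0 0 0 0 1;0 -0.3 -1 0 0 0 -0.2;0 0 -1 0 0 0 -0.2;0 0 -1 0 0 0 -0.2;0 -1 -1 0 0 0 -0.2;0 -1 -1 0 0 0 -0.2")

```text
time_s: 12.25
tcp_pos: [0.5716, 0.0112, 0.1979]
ee_rot: [[0.998, 0.069, -0.002], [0.069, -0.998, -0.001], [-0.002, 0.001, -1.0]]
wrist_force: [0.8, 0.1, -0.1]
gripper_width: 0.375
gripper_force: 0.0
```

Request:
jog_arm(plan="0 -1 0 0 0 0 -0.2;0 -1 0 0 0 0 -0.2;0 -1 0 0 0 0 -0.2;0 -1 0 0 0 0 -0.2;0 -1 0 0 0 0 -0.2;0 -1 0 0 0 0 -0.2;0 -1 0 0 0 0 -0.2;0 -1 0 0 0 0 -0.2;0 0 0 0 0 0 -0.2;0 0 0 0 0 0 -0.2")

```text
time_s: 13.25
tcp_pos: [0.5577, 0.2108, 0.1968]
ee_rot: [[0.997, 0.072, -0.002], [0.072, -0.997, -0.002], [-0.002, 0.002, -1.0]]
wrist_force: [0.0, -0.2, -0.2]
gripper_width: 0.597
gripper_force: 0.0
```

```bash
python3 - <<'E'
from h import *
rgb=carrier(); r2,_=grab('scene')
a=cv2.resize(rgb[165:310,300:475],None,fx=3.2,fy=3.2,interpolation=cv2.INTER_CUBIC); 
b=cv2.resize(r2[165:285,210:370],None,fx=3.2,fy=3.2,interpolation=cv2.INTER_CUBIC)
b=cv2.resize(r2[165:285,210:310],(240,288)) if 0 else b
c=np.zeros((max(a.shape[0],b.shape[0]),a.shape[1]+b.shape[1],3),np.uint8);c[:a.shape[0],:a.shape[1]]=a;c[:b.shape[0],a.shape[1]:]=b
cv2.imwrite('pics/a2.png',cv2.resize(c,(800,int(c.shape[0]*800/c.shape[1])))[...,::-1])
rgb,P=cloud('top');z=P[...,2];M=box((300,165,480,310))
print('fence',rect(P,M&(z>.068)&(z<.081)),'dryer',rect(P,M&(z>.03)&(z<.11)))
go(.514,.323,.071)
E
```

```text
carrier (array([ 578.3, -165. ]), array([150.6, 210.7]), 4.39, 4341)
fence (array([ 519.6, -120.5]), array([288.4, 334.8]), 3.9, 1572) dryer (array([ 524.7, -107.8]), array([301.5, 358.7]), 4.1, 19655)
t 13.35 tcp [0.5581 0.2102 0.1972] yaw 4.03 tilt [-0.0011 -0.0011] F [-0.4  1.1 -0.4] w 0.597
units x,y,z: [-1.43 -4.63  5.05] turn -0.02
```

View pics/a2.png

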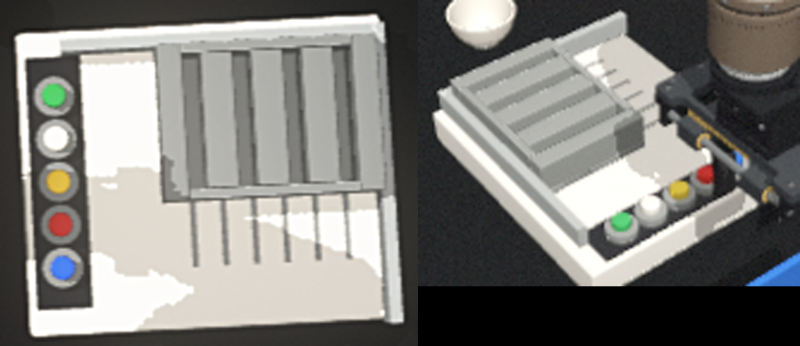

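The top view shows the carrier flush with both fences (grey walls against the steel at 385,190 and 270,45). The measured centre is within 1 mm of the expected flush position. Next is the red board.

Request:
jog_arm(plan="-0.29 -0.93 0 0 0 0 0.1;-0.28 -0.93 0 0 0 0 0.1;-0.29 -0.92 0 0 0 0 0.1;-0.28 -0.93 0 0 0 0 0.1;-0.29 -0.92 0 0 0 0 0.1;0 0 0.5 0 0 0 0.1;0 0 0.6 0 0 0 0.1;0 0 0 0 0 0 0.1;0 0 0 0 0 0 0.1;0 0 0 0 0 0 0.1")

```text
time_s: 14.35
tcp_pos: [0.5151, 0.3237, 0.1707]
ee_rot: [[0.998, 0.07, 0.001], [0.07, -0.998, 0.0], [0.001, -0.0, -1.0]]
wrist_force: [0.3, 0.9, 1.1]
gripper_width: 0.453
gripper_force: 0.0
```

```bash
python3 -c "
from h import *
go(.514,.323,.071)"
```

```text
t 14.35 tcp [0.5151 0.3237 0.1707] yaw 4.03 tilt [0.001  0.0005] F [0.3 0.9 1.1] w 0.453
units x,y,z: [-0.05  0.03  3.99] turn -0.02
```

Request:
jog_arm(plan="-0.05 0.03 0.8 0 0 0 0.1;0 0 0.8 0 0 0 0.1;0 0 0.8 0 0 0 0.1;0 0 0.8 0 0 0 0.1;0 0 0.8 0 0 0 0.1;0 0 0 0 0 0 0.1;0 0 0 0 0 0 1;0 0 0 0 0 0 1;0 0 0 0 0 0 1;0 0 0 0 0 0 1")

```text
time_s: 15.35
tcp_pos: [0.5136, 0.3238, 0.0711]
ee_rot: [[0.997, 0.071, 0.001], [0.071, -0.997, 0.001], [0.001, -0.001, -1.0]]
wrist_force: [0.8, 1.0, -0.4]
gripper_width: 0.171
gripper_force: 0.0
```

Request:
jog_arm(plan="0 0 0 0 0 0 1;0 0 -0.4 0 0 0 1;0 0 -0.4 0 0 0 1;0 0 -0.6 0 0 0 1;0 0 -0.8 0 0 0 1;0 0 -1 0 0 0 1;0 0 -1 0 0 0 1;0 0 -1 0 0 0 1;0 0 0 0 0 0 1;0 0 0 0 0 0 1")

```text
time_s: 16.35
tcp_pos: [0.5131, 0.3236, 0.2009]
ee_rot: [[0.997, 0.071, 0.001], [0.071, -0.997, 0.002], [0.001, -0.001, -1.0]]
wrist_force: [-0.1, -0.1, -2.1]
gripper_width: 0.112
gripper_force: 30.0
```

```bash
python3 -c "
from h import *
y=-.072
go(.5785-.0732*y,-.1645+.9973*y,.2)"
```

```text
t 16.35 tcp [0.5131 0.3236 0.2009] yaw 4.07 tilt [0.0007 0.0015] F [-0.1 -0.1 -2.1] w 0.112
units x,y,z: [ 1.18 22.54  0.04] turn -0.02
```

Request:
jog_arm(plan="0.05 0.5 0 0 0 0 1;0.05 0.8 0 0 0 0 1;0.05 1 0 0 0 0 1;0.05 1 0 0 0 0 1;0.05 1 0 0 0 0 1;0.05 1 0 0 0 0 1;0.05 1 0 0 0 0 1;0.05 1 0 0 0 0 1;0.05 1 0 0 0 0 1;0.05 1 0 0 0 0 1")

```text
time_s: 17.35
tcp_pos: [0.5414, 0.0896, 0.1992]
ee_rot: [[0.998, 0.07, -0.002], [0.07, -0.998, -0.001], [-0.002, 0.001, -1.0]]
wrist_force: [0.8, 0.9, -0.8]
gripper_width: 0.11
gripper_force: 30.0
```

Request:
jog_arm(plan="0.05 1 0 0 0 0 1;0.05 1 0 0 0 0 1;0.05 1 0 0 0 0 1;0.05 1 0 0 0 0 1;0.05 1 0 0 0 0 1;0.05 1 0 0 0 0 1;0.05 1 0 0 0 0 1;0.05 1 0 0 0 0 1;0.05 1 0 0 0 0 1;0.05 1 0 0 0 0 1")

```text
time_s: 18.35
tcp_pos: [0.571, -0.1584, 0.1991]
ee_rot: [[0.998, 0.07, -0.002], [0.07, -0.998, 0.0], [-0.002, -0.0, -1.0]]
wrist_force: [-0.3, -0.2, -0.8]
gripper_width: 0.109
gripper_force: 30.0
```

Request:
jog_arm(plan="0.05 0.9 0 0 0 0 1;0.05 0.9 0 0 0 0 1;0.05 0.8 0 0 0 0 1;0.05 0.5 0 0 0 0 1;0 0.2 0 0 0 0 1;0 0 0 0 0 0 1;0 0 0 0 0 0 1;0 0 0 0 0 0 1;0 0 0 0 0 0 1;0 0 0 0 0 0 1")

```text
time_s: 19.35
tcp_pos: [0.5835, -0.2374, 0.2002]
ee_rot: [[0.997, 0.072, 0.0], [0.072, -0.997, 0.0], [0.0, -0.0, -1.0]]
wrist_force: [1.0, 0.9, -1.2]
gripper_width: 0.119
gripper_force: 30.0
```

```bash
python3 -c "
from h import *
y=-.072
go(.5785-.0732*y,-.1645+.9973*y,.109)"
```

```text
t 19.35 tcp [ 0.5835 -0.2374  0.2002] yaw 4.14 tilt [0.0002 0.    ] F [ 1.   0.9 -1.2] w 0.119
units x,y,z: [ 0.01 -0.04  3.65] turn -0.01
```

Request:
jog_arm(plan="0 -0.04 0.6 0 0 0 1;0 0 0.6 0 0 0 1;0 0 0.4 0 0 0 1;0 0 0.2 0 0 0 1;0 0 0.2 0 0 0 1;0 0 0.2 0 0 0 1;0 0 0.2 0 0 0 1;0 0 0 0 0 0 1;0 0 0 0 0 0 1;0 0 0 0 0 0 1")

```text
time_s: 20.35
tcp_pos: [0.5836, -0.237, 0.1404]
ee_rot: [[0.997, 0.071, 0.001], [0.071, -0.997, -0.0], [0.001, 0.0, -1.0]]
wrist_force: [0.1, -0.6, -0.0]
gripper_width: 0.111
gripper_force: 30.0
```

Request:
jog_arm(plan="0 0 0.2 0 0 0 1;0 0 0.2 0 0 0 1;0 0 0.2 0 0 0 1;0 0 0.2 0 0 0 1;0 0 0.2 0 0 0 1;0 0 0.2 0 0 0 1;0 0 0.06 0 0 0 1;0 0 0 0 0 0 1;0 0 0 0 0 0 1;0 0 0 0 0 0 1")

```text
time_s: 21.35
tcp_pos: [0.5834, -0.2371, 0.1088]
ee_rot: [[0.997, 0.071, 0.0], [0.071, -0.997, -0.0], [0.0, 0.0, -1.0]]
wrist_force: [-0.1, -0.4, 1.5]
gripper_width: 0.117
gripper_force: 30.0
```

Request:
jog_arm(plan="0 0 0 0 0 0 0.4;0 0 0 0 0 0 0.4;0 0 0 0 0 0 0.4;0 0 -0.4 0 0 0 0.4;0 0 -0.8 0 0 0 0.4;0 0 -1 0 0 0 0.4;0 0 -1 0 0 0 0.4;-0.1 -1 -0.5 0 0 0 0.1;-0.1 -1 0 0 0 0 0.1;-0.1 -1 0 0 0 0 0.1")

```text
time_s: 22.35
tcp_pos: [0.5708, -0.1621, 0.2026]
ee_rot: [[0.997, 0.071, 0.003], [0.071, -0.998, -0.0], [0.003, 0.0, -1.0]]
wrist_force: [0.5, 1.4, -0.0]
gripper_width: 0.427
gripper_force: 0.0
```

```bash
python3 -c "
from h import *
go(.5229,.2272,.2)"
```

```text
t 22.35 tcp [ 0.5708 -0.1621  0.2026] yaw 4.05 tilt [ 0.0025 -0.0001] F [ 0.5  1.4 -0. ] w 0.427
units x,y,z: [ -0.77 -15.67   0.1 ] turn -0.02
```

Request:
jog_arm(plan="-0.05 -1 0 0 0 0 0.1;-0.05 -1 0 0 0 0 0.1;-0.05 -1 0 0 0 0 0.1;-0.05 -1 0 0 0 0 0.1;-0.05 -1 0 0 0 0 0.1;-0.05 -1 0 0 0 0 0.1;-0.05 -1 0 0 0 0 0.1;-0.05 -1 0 0 0 0 0.1;-0.05 -1 0 0 0 0 0.1;-0.05 -1 0 0 0 0 0.1")

```text
time_s: 23.35
tcp_pos: [0.5402, 0.0869, 0.202]
ee_rot: [[0.997, 0.071, 0.001], [0.071, -0.997, 0.0], [0.001, -0.0, -1.0]]
wrist_force: [-0.1, 0.7, -0.1]
gripper_width: 0.453
gripper_force: 0.0
```

Request:
jog_arm(plan="-0.05 -1 0 0 0 0 0.1;-0.05 -1 0 0 0 0 0.1;-0.05 -1 0 0 0 0 0.1;-0.05 -1 0 0 0 0 0.1;-0.05 -1 0 0 0 0 0.1;0 -0.6 0 0 0 0 0.1;0 0 0.6 0 0 0 0.1;0 0 0.6 0 0 0 0.1;0 0 0 0 0 0 0.1;0 0 0 0 0 0 0.1")

```text
time_s: 24.35
tcp_pos: [0.5244, 0.2248, 0.1716]
ee_rot: [[0.997, 0.071, 0.0], [0.071, -0.997, -0.0], [0.0, 0.0, -1.0]]
wrist_force: [0.6, 0.6, 0.4]
gripper_width: 0.451
gripper_force: 0.0
```

```bash
python3 - <<'E'
from h import *
rgb=carrier(); rgb,P=cloud('top'); z=P[...,2]
H,S,V=cv2.split(cv2.cvtColor(rgb,cv2.COLOR_RGB2HSV))
m=box((350,170,470,280))&((H<=5)|(H>175))&(S>120)
print('red',rect(P,m&(z>.12)),np.nanmedian(z[m&(z>.12)]))
go(.5229,.2272,.071)
E
```

```text
carrier (array([ 578.3, -165.2]), array([150.4, 211. ]), 4.17, 4228)
red (array([ 584.1, -237.2]), array([108.6,  11.1]), 3.9, 305) 0.141556811938504
t 24.4 tcp [0.5247 0.225  0.172 ] yaw 4.09 tilt [0.0014 0.0005] F [-0.7  0.1  0.4] w 0.446
units x,y,z: [-0.06 -0.09  4.04] turn -0.01
```

Request:
jog_arm(plan="-0.06 -0.09 0.8 0 0 0 0.1;0 0 0.8 0 0 0 0.1;0 0 0.8 0 0 0 0.1;0 0 0.8 0 0 0 0.1;0 0 0.8 0 0 0 0.1;0 0 0.04 0 0 0 0.1;0 0 0 0 0 0 1;0 0 0 0 0 0 1;0 0 0 0 0 0 1;0 0 0 0 0 0 1")

```text
time_s: 25.4
tcp_pos: [0.5228, 0.2275, 0.0711]
ee_rot: [[0.997, 0.071, 0.002], [0.071, -0.997, 0.001], [0.002, -0.001, -1.0]]
wrist_force: [0.4, 0.1, 0.2]
gripper_width: 0.168
gripper_force: 0.0
```

Request:
jog_arm(plan="0 0 0 0 0 0 1;0 0 -0.4 0 0 0 1;0 0 -0.4 0 0 0 1;0 0 -0.6 0 0 0 1;0 0 -0.8 0 0 0 1;0 0 -1 0 0 0 1;0 0 -1 0 0 0 1;0 0 -1 0 0 0 1;0.05 0.5 0 0 0 0 1;0.05 0.8 0 0 0 0 1")

```text
time_s: 26.4
tcp_pos: [0.5273, 0.1951, 0.2011]
ee_rot: [[0.997, 0.073, 0.002], [0.073, -0.997, 0.002], [0.002, -0.002, -1.0]]
wrist_force: [0.8, -0.1, -0.9]
gripper_width: 0.112
gripper_force: 30.0
```

```bash
python3 -c "
from h import *
y=.024
go(.5785-.0732*y,-.1648+.9973*y,.2)"
```

```text
t 26.4 tcp [0.5273 0.1951 0.2011] yaw 4.17 tilt [0.0016 0.0017] F [ 0.8 -0.1 -0.9] w 0.112
units x,y,z: [ 0.99 13.55  0.04] turn -0.0
```

Request:
jog_arm(plan="0.08 1 0 0 0 0 1;0.08 1 0 0 0 0 1;0.08 1 0 0 0 0 1;0.08 1 0 0 0 0 1;0.08 1 0 0 0 0 1;0.08 1 0 0 0 0 1;0.08 1 0 0 0 0 1;0.08 1 0 0 0 0 1;0.08 1 0 0 0 0 1;0.08 1 0 0 0 0 1")

```text
time_s: 27.4
tcp_pos: [0.5643, -0.0546, 0.1996]
ee_rot: [[0.997, 0.071, -0.001], [0.071, -0.997, 0.0], [-0.001, -0.0, -1.0]]
wrist_force: [-0.1, -0.0, -2.0]
gripper_width: 0.115
gripper_force: 30.0
```

Request:
jog_arm(plan="0.1 1 0 0 0 0 1;0.1 1 0 0 0 0 1;0 0.8 0 0 0 0 1;0 0.5 0 0 0 0 1;0 0.2 0 0 0 0 1;0 0 0 0 0 0 1;0 0 0 0 0 0 1;0 0 0 0 0 0 1;0 0 0 0 0 0 1;0 0 0 0 0 0 1")

```text
time_s: 28.4
tcp_pos: [0.5763, -0.1394, 0.2001]
ee_rot: [[0.997, 0.072, 0.0], [0.072, -0.997, 0.0], [0.0, -0.0, -1.0]]
wrist_force: [0.0, 0.6, -2.0]
gripper_width: 0.115
gripper_force: 30.0
```

```bash
python3 -c "
from h import *
y=.024
go(.5785-.0732*y,-.1648+.9973*y,.1095)"
```

```text
t 28.4 tcp [ 0.5763 -0.1394  0.2001] yaw 4.14 tilt [0.0002 0.0001] F [ 0.   0.6 -2. ] w 0.115
units x,y,z: [0.02 0.06 3.63] turn -0.01
```

Request:
jog_arm(plan="0 0.06 0.6 0 0 0 1;0 0 0.6 0 0 0 1;0 0 0.4 0 0 0 1;0 0 0.2 0 0 0 1;0 0 0.2 0 0 0 1;0 0 0.2 0 0 0 1;0 0 0.2 0 0 0 1;0 0 0 0 0 0 1;0 0 0 0 0 0 1;0 0 0 0 0 0 1")

```text
time_s: 29.4
tcp_pos: [0.5766, -0.1415, 0.1404]
ee_rot: [[0.997, 0.071, 0.001], [0.071, -0.997, -0.0], [0.001, 0.0, -1.0]]
wrist_force: [-0.5, -1.2, -1.5]
gripper_width: 0.113
gripper_force: 30.0
```

Request:
jog_arm(plan="0 0 0.2 0 0 0 1;0 0 0.2 0 0 0 1;0 0 0.2 0 0 0 1;0 0 0.2 0 0 0 1;0 0 0.2 0 0 0 1;0 0 0.2 0 0 0 1;0 0 0.04 0 0 0 1;0 0 0 0 0 0 1;0 0 0 0 0 0 1;0 0 0 0 0 0 1")

```text
time_s: 30.4
tcp_pos: [0.5763, -0.1414, 0.1091]
ee_rot: [[0.997, 0.071, 0.0], [0.071, -0.997, 0.0], [0.0, -0.0, -1.0]]
wrist_force: [-0.2, -0.2, -0.9]
gripper_width: 0.114
gripper_force: 30.0
```

Request:
jog_arm(plan="0 0 0 0 0 0 0.4;0 0 0 0 0 0 0.4;0 0 0 0 0 0 0.4;0 0 -0.4 0 0 0 0.4;0 0 -0.8 0 0 0 0.4;0 0 -1 0 0 0 0.4;0 0 -1 0 0 0 0.4;-0.1 -1 -0.5 0 0 0 0.1;-0.1 -1 0 0 0 0 0.1;-0.1 -1 0 0 0 0 0.1")

```text
time_s: 31.4
tcp_pos: [0.5637, -0.0666, 0.2032]
ee_rot: [[0.998, 0.071, 0.003], [0.071, -0.998, 0.0], [0.003, -0.0, -1.0]]
wrist_force: [0.1, 0.5, 0.3]
gripper_width: 0.43
gripper_force: 0.0
```

```bash
python3 -c "
from h import *
go(.5189,.3711,.2)"
```

```text
t 31.4 tcp [ 0.5637 -0.0666  0.2032] yaw 4.05 tilt [0.0027 0.0003] F [0.1 0.5 0.3] w 0.43
units x,y,z: [ -0.51 -17.59   0.13] turn -0.02
```

Request:
jog_arm(plan="-0.03 -1 0 0 0 0 0.1;-0.03 -1 0 0 0 0 0.1;-0.03 -1 0 0 0 0 0.1;-0.03 -1 0 0 0 0 0.1;-0.03 -1 0 0 0 0 0.1;-0.03 -1 0 0 0 0 0.1;-0.03 -1 0 0 0 0 0.1;-0.03 -1 0 0 0 0 0.1;-0.03 -1 0 0 0 0 0.1;-0.03 -1 0 0 0 0 0.1")

```text
time_s: 32.4
tcp_pos: [0.5381, 0.1827, 0.2026]
ee_rot: [[0.997, 0.071, 0.001], [0.071, -0.997, 0.001], [0.001, -0.0, -1.0]]
wrist_force: [0.6, -0.4, 0.4]
gripper_width: 0.45
gripper_force: 0.0
```

Request:
jog_arm(plan="-0.03 -1 0 0 0 0 0.1;-0.03 -1 0 0 0 0 0.1;-0.03 -1 0 0 0 0 0.1;-0.03 -1 0 0 0 0 0.1;-0.03 -1 0 0 0 0 0.1;-0.03 -1 0 0 0 0 0.1;-0.03 -1 0 0 0 0 0.1;0 -0.6 0.6 0 0 0 0.1;0 0 0.6 0 0 0 0.1;0 0 0 0 0 0 0.1")

```text
time_s: 33.4
tcp_pos: [0.5178, 0.3698, 0.1683]
ee_rot: [[0.997, 0.071, -0.005], [0.071, -0.997, -0.004], [-0.005, 0.004, -1.0]]
wrist_force: [1.0, -0.1, -0.2]
gripper_width: 0.449
gripper_force: 0.0
```

```bash
python3 -c "
from h import *
go(.5189,.3711,.071)"
```

```text
t 33.4 tcp [0.5178 0.3698 0.1683] yaw 4.09 tilt [-0.0049 -0.0042] F [ 1.  -0.1 -0.2] w 0.449
units x,y,z: [ 0.05 -0.05  3.89] turn -0.01
```

Request:
jog_arm(plan="0 -0.05 0.8 0 0 0 0.1;0 0 0.8 0 0 0 0.1;0 0 0.8 0 0 0 0.1;0 0 0.8 0 0 0 0.1;0 0 0.8 0 0 0 0.1;0 0 0.04 0 0 0 0.1;0 0 0 0 0 0 1;0 0 0 0 0 0 1;0 0 0 0 0 0 1;0 0 0 0 0 0 1")

```text
time_s: 34.4
tcp_pos: [0.5197, 0.3724, 0.0717]
ee_rot: [[0.997, 0.071, 0.001], [0.071, -0.997, 0.001], [0.001, -0.001, -1.0]]
wrist_force: [-0.2, 0.9, 0.5]
gripper_width: 0.172
gripper_force: 0.0
```

Request:
jog_arm(plan="0 0 0 0 0 0 1;0 0 -0.4 0 0 0 1;0 0 -0.4 0 0 0 1;0 0 -0.6 0 0 0 1;0 0 -0.8 0 0 0 1;0 0 -1 0 0 0 1;0 0 -1 0 0 0 1;0 0 -1 0 0 0 1;0.05 0.5 0 0 0 0 1;0.05 0.8 0 0 0 0 1")

```text
time_s: 35.4
tcp_pos: [0.5239, 0.3397, 0.2011]
ee_rot: [[0.997, 0.073, 0.001], [0.073, -0.997, 0.001], [0.001, -0.001, -1.0]]
wrist_force: [0.7, -0.5, -2.1]
gripper_width: 0.113
gripper_force: 30.0
```

```bash
python3 -c "
from h import *
y=-.024
go(.5785-.0732*y,-.1648+.9973*y,.2)"
```

```text
t 35.4 tcp [0.5239 0.3397 0.2011] yaw 4.16 tilt [0.0006 0.0014] F [ 0.7 -0.5 -2.1] w 0.113
units x,y,z: [ 0.7  21.24  0.04] turn -0.01
```

Request:
jog_arm(plan="0.05 1 0 0 0 0 1;0.05 1 0 0 0 0 1;0.05 1 0 0 0 0 1;0.05 1 0 0 0 0 1;0.05 1 0 0 0 0 1;0.05 1 0 0 0 0 1;0.05 1 0 0 0 0 1;0.05 1 0 0 0 0 1;0.05 1 0 0 0 0 1;0.05 1 0 0 0 0 1")

```text
time_s: 36.4
tcp_pos: [0.5529, 0.0886, 0.1992]
ee_rot: [[0.998, 0.07, -0.003], [0.07, -0.998, -0.001], [-0.003, 0.001, -1.0]]
wrist_force: [0.4, 0.1, -0.1]
gripper_width: 0.113
gripper_force: 30.0
```

Request:
jog_arm(plan="0.05 1 0 0 0 0 1;0.05 1 0 0 0 0 1;0.05 1 0 0 0 0 1;0 1 0 0 0 0 1;0 1 0 0 0 0 1;0 1 0 0 0 0 1;0 0.8 0 0 0 0 1;0 0.5 0 0 0 0 1;0 0 0 0 0 0 1;0 0 0 0 0 0 1")

```text
time_s: 37.4
tcp_pos: [0.5704, -0.0907, 0.2]
ee_rot: [[0.998, 0.07, -0.001], [0.07, -0.998, 0.0], [-0.001, -0.0, -1.0]]
wrist_force: [-0.2, 0.2, -0.7]
gripper_width: 0.113
gripper_force: 30.0
```

```bash
python3 -c "
from h import *
y=.072
go(.5785-.0732*y,-.1648+.9973*y,.1095)"
```

```text
t 37.4 tcp [ 0.5704 -0.0907  0.2   ] yaw 4.04 tilt [-0.0013  0.0002] F [-0.2  0.2 -0.7] w 0.113
units x,y,z: [0.1  0.1  3.62] turn -0.02
```

Request:
jog_arm(plan="0.1 0.08 0.6 0 0 0 1;0 0 0.6 0 0 0 1;0 0 0.4 0 0 0 1;0 0 0.2 0 0 0 1;0 0 0.2 0 0 0 1;0 0 0.2 0 0 0 1;0 0 0.2 0 0 0 1;0 0 0 0 0 0 1;0 0 0 0 0 0 1;0 0 0 0 0 0 1")

```text
time_s: 38.4
tcp_pos: [0.5741, -0.0923, 0.1409]
ee_rot: [[0.997, 0.071, 0.001], [0.071, -0.997, -0.0], [0.001, 0.0, -1.0]]
wrist_force: [-0.2, -0.4, -2.0]
gripper_width: 0.114
gripper_force: 30.0
```

Request:
jog_arm(plan="0 0 0.2 0 0 0 1;0 0 0.2 0 0 0 1;0 0 0.2 0 0 0 1;0 0 0.2 0 0 0 1;0 0 0.2 0 0 0 1;0 0 0.2 0 0 0 1;0 0 0.04 0 0 0 1;0 0 0 0 0 0 1;0 0 0 0 0 0 1;0 0 0 0 0 0 1")

```text
time_s: 39.4
tcp_pos: [0.5738, -0.0923, 0.1096]
ee_rot: [[0.997, 0.071, 0.0], [0.071, -0.997, 0.0], [0.0, -0.0, -1.0]]
wrist_force: [0.2, -0.8, -0.8]
gripper_width: 0.11
gripper_force: 30.0
```

Request:
jog_arm(plan="0 0 0 0 0 0 0.4;0 0 0 0 0 0 0.4;0 0 0 0 0 0 0.4;0 0 -0.4 0 0 0 0.4;0 0 -0.8 0 0 0 0.4;0 0 -1 0 0 0 0.4;0 0 -1 0 0 0 0.4;0 -1 -0.5 0 0 0 1;0 -1 0 0 0 0 1;0 -1 0 0 0 0 1")

```text
time_s: 40.4
tcp_pos: [0.5688, -0.0168, 0.2038]
ee_rot: [[0.997, 0.071, 0.003], [0.071, -0.997, 0.001], [0.003, -0.0, -1.0]]
wrist_force: [-0.4, -0.2, 0.4]
gripper_width: 0.112
gripper_force: 0.0
```

Request:
jog_arm(plan="0 -1 0 0 0 0 1;0 -1 0 0 0 0 1;0 -1 0 0 0 0 1;0 -1 0 0 0 0 1;0 -1 0 0 0 0 1;0 -1 0 0 0 0 1;0 -1 0 0 0 0 1;0 0 0 0 0 0 1;0 0 0 0 0 0 1;0 0 0 0 0 0 1")

```text
time_s: 41.4
tcp_pos: [0.556, 0.1564, 0.2024]
ee_rot: [[0.997, 0.071, 0.0], [0.071, -0.997, -0.0], [0.0, 0.0, -1.0]]
wrist_force: [0.3, -0.5, -0.3]
gripper_width: 0.006
gripper_force: 0.0
```

```bash
cat >> h.py <<'E'
def check(name):
    rgb=carrier(); rgb,P=cloud('top'); z=P[...,2]
    cv2.imwrite(f'pics/{name}.png',cv2.resize(rgb[165:310,300:475],None,fx=4,fy=4,interpolation=cv2.INTER_CUBIC)[...,::-1])
    H,S,V=cv2.split(cv2.cvtColor(rgb,cv2.COLOR_RGB2HSV)); M=box((350,170,470,280))&(S>110)&(z>.12)&(z<.17)
    for n,m in(('red',(H<=5)|(H>175)),('green',(H>48)&(H<80)),('blue',(H>98)&(H<122))):
        if (M&m).sum()>20: print(n,rect(P,M&m),np.nanmedian(z[M&m]))
    M=box((300,165,480,310)); print('dryer',rect(P,M&(z>.03)&(z<.11)))
    for n,h0,h1 in(('green',48,85),('yellow',20,35),('red',-1,6),('blue',98,122)):
        m=box((312,190,336,292))&(H>h0)&(H<h1)&(S>90); v,u=np.nonzero(m); print('key',n,u.mean().round(1),v.mean().round(1),rect(P,m&(z>.06)&(z<.075))[:2])
E
python3 -c "
from h import *
check('a3'); go(.5547,.0395,.1)"
```

```text
carrier (array([ 578.4, -165.1]), array([150.5, 210.7]), 4.14, 4193)
red (array([ 584.2, -237. ]), array([109.3,  10.9]), 4.3, 310) 0.14146972284808823
green (array([573.1, -92.2]), array([106.1,   9.7]), 3.9, 234) 0.14261963688534973
blue (array([ 576.7, -141.6]), array([110.3,  10. ]), 4.18, 267) 0.1421411152987111
dryer (array([ 524.4, -107.8]), array([302.2, 358.4]), 4.07, 18718)
key green 322.1 204.6 (array([597.6,  41.6]), array([21.2, 21. ]))
key yellow 324.1 240.5 (array([514.1,  36.2]), array([21.2, 21.4]))
key red 324.9 258.5 (array([472.5,  33. ]), array([21.4, 21.3]))
key blue 325.8 276.7 (array([431. ,  29.8]), array([21.3, 21.3]))
t 41.45 tcp [0.556  0.1563 0.2024] yaw 4.03 tilt [0.0002 0.    ] F [ 0.   0.3 -0.2] w 0.009
units x,y,z: [-0.39  4.65  4.09] turn -0.02
```

View pics/a3.png

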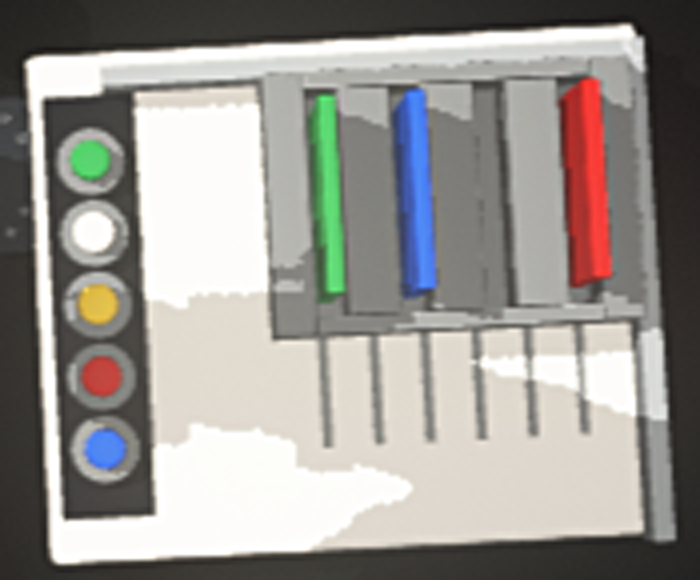

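All three boards stand in bays of their own: green (325,195), blue (415,190), red (590,180). Their tops are at z≈0.142, as expected, and the carrier is still flush within about 1 mm. Now the keys, white first.

Request:
jog_arm(plan="-0.07 0.94 0 0 0 0 1;-0.07 0.94 0 0 0 0 1;-0.07 0.94 0 0 0 0 1;-0.07 0.94 0 0 0 0 1;-0.07 0.92 0 0 0 0 1;0 0 1 0 0 0 1;0 0 1 0 0 0 1;0 0 1 0 0 0 1;0 0 1 0 0 0 1;0 0 0 0 0 0 1")

```text
time_s: 42.45
tcp_pos: [0.5529, 0.0381, 0.0989]
ee_rot: [[0.998, 0.069, -0.008], [0.069, -0.998, -0.002], [-0.008, 0.001, -1.0]]
wrist_force: [-0.0, -0.5, -0.6]
gripper_width: 0.004
gripper_force: 0.0
```

```bash
python3 -c "
from h import *
go(.5559,.0389,.0605)"
```

```text
t 42.45 tcp [0.5529 0.0381 0.0989] yaw 3.97 tilt [-0.0076 -0.002 ] F [-0.  -0.5 -0.6] w 0.004
units x,y,z: [ 0.12 -0.02  1.54] turn -0.03
```

Request:
jog_arm(plan="0.03 0 0.3 0 0 0 1;0 0 0.3 0 0 0 1;0 0 0.3 0 0 0 1;0 0 0.3 0 0 0 1;0 0 0.2 0 0 0 1;0 0 0.1 0 0 0 1;0 0 0.1 0 0 0 1;0 0 0 0 0 0 1;0 0 0 0 0 0 1;0 0 0 0 0 0 1")

```text
time_s: 43.45
tcp_pos: [0.5562, 0.0398, 0.0624]
ee_rot: [[0.997, 0.071, 0.0], [0.071, -0.997, 0.0], [0.0, -0.0, -1.0]]
wrist_force: [-1.4, -0.6, 4.2]
gripper_width: 0.006
gripper_force: 2.1
```

Request:
jog_arm(plan="0 0 0.1 0 0 0 1;0 0 0.06 0 0 0 1;0 0 0 0 0 0 1;0 0 0 0 0 0 1;0 0 0 0 0 0 1;0 0 0 0 0 0 1;0 0 0 0 0 0 1;0 0 0 0 0 0 1;0 0 0 0 0 0 1;0 0 0 0 0 0 1")

```text
time_s: 44.45
tcp_pos: [0.5564, 0.0398, 0.0612]
ee_rot: [[0.997, 0.072, 0.001], [0.072, -0.997, -0.0], [0.001, 0.001, -1.0]]
wrist_force: [-9.0, 0.8, 19.9]
gripper_width: 0.001
gripper_force: 10.1
```

White is fully down (19.9 N, bottomed). Letting it up and moving to blue.

Request:
jog_arm(plan="0 0 -0.6 0 0 0 1;0 0 -1 0 0 0 1;-0.8 0 0 0 0 0 1;-0.85 0 0 0 0 0 1;-0.85 0 0 0 0 0 1;-0.85 0 0 0 0 0 1;-0.85 0 0 0 0 0 1;-0.8 0 0 0 0 0 1;0 0 0 0 0 0 1;0 0 0 0 0 0 1")

```text
time_s: 45.45
tcp_pos: [0.4324, 0.0312, 0.0983]
ee_rot: [[0.997, 0.072, 0.002], [0.072, -0.997, 0.001], [0.002, -0.0, -1.0]]
wrist_force: [-0.6, -0.5, 0.1]
gripper_width: 0.004
gripper_force: 0.0
```

```bash
python3 -c "
from h import *
go(.431,.0298,.0605)"
```

```text
t 45.45 tcp [0.4324 0.0312 0.0983] yaw 4.12 tilt [0.0019 0.0005] F [-0.6 -0.5  0.1] w 0.004
units x,y,z: [-0.06  0.05  1.51] turn -0.01
```

Request:
jog_arm(plan="-0.04 0.05 0.4 0 0 0 1;0 0 0.4 0 0 0 1;0 0 0.3 0 0 0 1;0 0 0.2 0 0 0 1;0 0 0.1 0 0 0 1;0 0 0.1 0 0 0 1;0 0 0.06 0 0 0 1;0 0 0 0 0 0 1;0 0 0 0 0 0 1;0 0 0 0 0 0 1")

```text
time_s: 46.45
tcp_pos: [0.4306, 0.0293, 0.0611]
ee_rot: [[0.997, 0.072, -0.0], [0.072, -0.997, -0.001], [-0.0, 0.001, -1.0]]
wrist_force: [-6.5, 0.9, 20.3]
gripper_width: 0.004
gripper_force: 10.5
```

Request:
jog_arm(plan="0 0 -0.6 0 0 0 1;0 0 -1 0 0 0 1;0.7 0 0 0 0 0 1;0.7 0 0 0 0 0 1;0.7 0 0 0 0 0 1;0.7 0 0 0 0 0 1;0.5 0 0 0 0 0 1;0 0 0 0 0 0 1;0 0 0 0 0 0 1;0 0 0 0 0 0 1")

```text
time_s: 47.45
tcp_pos: [0.5121, 0.0353, 0.0989]
ee_rot: [[0.997, 0.071, -0.001], [0.071, -0.997, -0.0], [-0.001, 0.0, -1.0]]
wrist_force: [-0.2, -0.6, 0.3]
gripper_width: 0.003
gripper_force: 0.0
```

```bash
python3 -c "
from h import *
go(.5141,.0362,.0605)"
```

```text
t 47.45 tcp [0.5121 0.0353 0.0989] yaw 4.09 tilt [-0.0009 -0.0001] F [-0.2 -0.6  0.3] w 0.003
units x,y,z: [ 0.08 -0.03  1.54] turn -0.01
```

Request:
jog_arm(plan="0.06 -0.03 0.4 0 0 0 1;0 0 0.4 0 0 0 1;0 0 0.3 0 0 0 1;0 0 0.2 0 0 0 1;0 0 0.1 0 0 0 1;0 0 0.1 0 0 0 1;0 0 0.08 0 0 0 1;0 0 0 0 0 0 1;0 0 0 0 0 0 1;0 0 0 0 0 0 1")

```text
time_s: 48.45
tcp_pos: [0.5138, 0.0361, 0.0613]
ee_rot: [[0.997, 0.072, -0.001], [0.072, -0.997, -0.001], [-0.001, 0.001, -1.0]]
wrist_force: [-5.9, 1.1, 14.1]
gripper_width: 0.003
gripper_force: 6.9
```

Request:
jog_arm(plan="0 0 -0.6 0 0 0 1;0 0 -1 0 0 0 1;0.7 0 0 0 0 0 1;0.7 0 0 0 0 0 1;0.7 0 0 0 0 0 1;0.7 0 0 0 0 0 1;0.5 0 0 0 0 0 1;0 0 0 0 0 0 1;0 0 0 0 0 0 1;0 0 0 0 0 0 1")

```text
time_s: 49.45
tcp_pos: [0.596, 0.0421, 0.0994]
ee_rot: [[0.997, 0.071, -0.0], [0.071, -0.997, 0.0], [-0.0, -0.0, -1.0]]
wrist_force: [0.3, 0.3, 0.7]
gripper_width: 0.003
gripper_force: 0.0
```

```bash
python3 -c "
from h import *
go(.5975,.0420,.0605)"
```

```text
t 49.45 tcp [0.596  0.0421 0.0994] yaw 4.08 tilt [-0.0005  0.    ] F [0.3 0.3 0.7] w 0.003
units x,y,z: [0.06 0.01 1.56] turn -0.01
```

Request:
jog_arm(plan="0.05 0 0.4 0 0 0 1;0 0 0.4 0 0 0 1;0 0 0.3 0 0 0 1;0 0 0.2 0 0 0 1;0 0 0.1 0 0 0 1;0 0 0.1 0 0 0 1;0 0 0.1 0 0 0 1;0 0 0 0 0 0 1;0 0 0 0 0 0 1;0 0 0 0 0 0 1")

```text
time_s: 50.45
tcp_pos: [0.5976, 0.0421, 0.0614]
ee_rot: [[0.997, 0.072, -0.0], [0.072, -0.997, -0.001], [-0.0, 0.0, -1.0]]
wrist_force: [-6.2, 0.7, 11.2]
gripper_width: -0.0
gripper_force: 5.3
```

Request:
jog_arm(plan="0 0 -0.6 0 0 0 1;0 0 -1 0 0 0 1;0 0 -1 0 0 0 1;0 0 -1 0 0 0 1;0 0 -1 0 0 0 1;0 -1 0 0 0 0 1;0 -1 0 0 0 0 1;0 -1 0 0 0 0 1;0 -1 0 0 0 0 1;0 -1 0 0 0 0 1")

```text
time_s: 51.45
tcp_pos: [0.5895, 0.1682, 0.1746]
ee_rot: [[0.997, 0.071, 0.002], [0.071, -0.997, 0.001], [0.002, -0.001, -1.0]]
wrist_force: [0.1, -0.3, 0.6]
gripper_width: 0.007
gripper_force: 0.0
```

Request:
jog_arm(plan="0 0 0 0 0 0 1;0 0 0 0 0 0 1;0 0 0 0 0 0 1;0 0 0 0 0 0 1;0 0 0 0 0 0 1;0 0 0 0 0 0 1;0 0 0 0 0 0 1;0 0 0 0 0 0 1;0 0 0 0 0 0 1;0 0 0 0 0 0 1")

```text
time_s: 52.45
tcp_pos: [0.5891, 0.167, 0.1745]
ee_rot: [[0.997, 0.071, 0.0], [0.071, -0.997, -0.0], [0.0, 0.0, -1.0]]
wrist_force: [0.3, -0.1, 0.2]
gripper_width: 0.006
gripper_force: 0.0
```

```bash
python3 -c "
from h import *
check('a4'); go(.5975,.0420,.0605)"
```

```text
carrier (array([ 578.3, -165.1]), array([150.6, 210.6]), 4.19, 4219)
red (array([ 583.9, -236.7]), array([108.4,  10.6]), 4.04, 308) 0.1412793167262416
green (array([573.1, -92.3]), array([106.3,   9.6]), 4.48, 221) 0.1421309582895256
blue (array([ 576.4, -141.4]), array([109.8,   9.8]), 4.24, 263) 0.14216631467617624
dryer (array([ 524.6, -107.8]), array([302.5, 359. ]), 4.11, 18723)
key green 322.1 204.6 (array([597.7,  41.7]), array([21.9, 21. ]))
key yellow 324.1 240.5 (array([514.1,  36.1]), array([21.4, 21.5]))
key red 324.9 258.5 (array([472.5,  31.9]), array([21. , 21.1]))
key blue 325.8 276.7 (array([431. ,  29.7]), array([21.2, 21.1]))
t 52.5 tcp [0.5891 0.167  0.1746] yaw 4.1 tilt [0. 0.] F [-0.8  0.1 -1.2] w 0.003
units x,y,z: [-0.03  5.01  4.56] turn -0.01
```

View pics/a4.png

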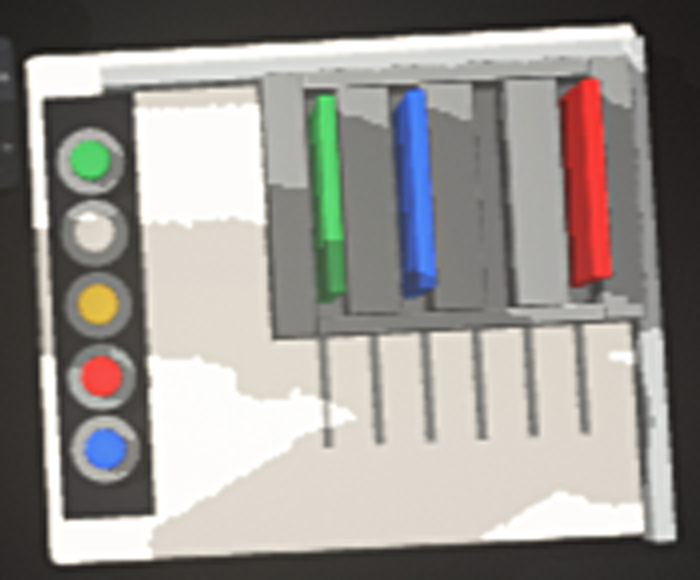

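The picture shows the carrier still flush, with the boards standing at (325,195), (415,190) and (590,180). The key caps are up and the robot is clear.

```bash
python3 -c "
from station import r
print(r.finish_job())"
```

```text
the job is handed in; nothing more can be done
None
```

The job is handed in, though no verdict came back: the carrier measured about 1 mm from the flush position, and the red, green and blue boards (yellow was absent) stand in their own bays. White, blue, yellow and green were each pressed fully down in that order and let up, and I did not press red or touch the mug, jar or bowl.

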